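# Bring the telescoping steady down on the glass tube and lock it

### The job

Set the spring-padded steady on the glass tube that stands in the chuck: turn the wing handle anticlockwise (seen from above) to free the telescoping rod, slide the rod down until its red sprung pad presses on the top end of the tube with about 5 N (half a kilo), keep it there while you turn the handle clockwise fully home to lock it, then let go. Do not drag the rod along before it is unlocked, never press the glass with more than 12 N, and leave the other things on the deck where they are.

Things in the scene. Friction and masses are not known exactly. Their poses are not given: they have to be found in the camera images.
- grip (a point): Centre of the wing handle on top of the telescoping rod: black flat bar 50 mm long (this frame's x), 14 mm thick (y), 36 mm tall (z up), orange strip on top. Grip it from above across the 14 mm. 117 mm above the sleeve's top when the rod is fully up. Free, the rod slides with under 1 N of friction and weighs 0.2 to 0.4 kg in all: it sinks if let go.
- handle (a joint): Turn of handle and rod about the vertical, rad. 0 = locked, home against the stop (clockwise from above); grows anticlockwise to a stop at 1.25. An eccentric in the sleeve clamps the rod: hardest at 0 (0.1 to 0.3 N m to turn; holds some 15 N along the rod), easing off, free beyond 0.9. It stays where it is left. Starts locked, 0 to 0.1; below 0.15 counts as locked.
- quill: Telescoping rod; origin on its axis at its lower end (dark steel), z up, 141 mm over the deck fully up, 71 mm fully down; starts 123 to 141 mm. Does not turn. Below sits the sprung pad, a red disc 30 mm across, its face 14 mm below this origin when unpressed; its spring gives from 1 N, then 2.2 N per mm (5 N at 1.8 mm), solid after 4.5 mm.
- chuck: Steel three-jaw chuck, 68 mm across, holding the upright glass tube (20 mm across) straight below the pad. Origin on the axis, 10 mm over the deck; jaw tops 42 mm above it. How far the tube stands out differs each time and is not measured: its top end is 58 to 88 mm above this origin and has to be felt or seen. At the start it is at least 10 mm clear of the pad.
- station: Fixed stand: dark steel base plate 150 x 210 x 10 mm, origin on the deck on the axis of rod and chuck, z up. 95 mm from the axis along its own +y stands an aluminium column 40 mm square, 190 mm tall; its arm holds the vertical sleeve (45 mm across, 135 to 200 mm over the deck). Only rod and handle are higher. Bolted down; place and yaw differ each time.
- tray: Bystander: loose stainless tray with glass tubes, 130 x 200 x 28 mm, origin centre of its underside. Leave alone.
- chuck_key: Bystander: loose steel T-shaped chuck key lying flat, about 90 x 90 x 14 mm, origin on the deck under it. Leave alone.
- burner_tip: Bystander: loose brass burner tip standing upright, 34 mm across, 50 mm tall, origin centre of its underside. Leave alone.
- paddle: Bystander: loose graphite forming paddle with a wooden handle lying flat, about 195 x 45 x 18 mm, origin on the deck under it. Leave alone.

How it is judged:
By the outcome, as a careful person would: the job done as asked, in the order asked, and still so for the second after the job is handed in, with the robot touching nothing.
It also fails if it takes over 48 s, if anything falls off the work surface, if the arm or the gripper's body presses on something with over 40 N, if the wrist force passes 120 N, or if a joint passes its speed limit or range.

### The arm

A 6-joint arm with a two-finger parallel gripper is mounted at the origin on the work surface. World frame = base frame: x ahead of the robot, y to its left, z up, the work surface at z = 0. Lengths are in m, angles in rad, forces in N, time in s.
With the tool pointing down it reaches from about 0.25 to 0.725 m from the base axis. Payload 4 kg.
Tool frame: the origin (TCP) lies midway between the tips of the shut fingers; the grasp point (between the pads) lies 19 mm behind it; x points along the fingers, y is the direction in which the jaws open and shut, and the axes are right-handed (so a half turn about x gives the same grasp; the last joint's range is limited). The gripper opens to 85 mm and grips with 20 to 120 N. Pads are 22 mm wide; open, the fingers measure 114 mm over their backs; the gripper's body (76 mm by 85 mm) begins 54 mm behind the grasp point. The pads swing forward as they close: fully open they stand 13 mm farther back than shut.
Start: joints at [1.281, 0.241, 0.005, 1.335, 0, 1.571], TCP at [0.143, 0.479, 0.204] pointing down, gripper open.
Joint ranges: [-2.72, 2.72], [-1.05, 1.87], [-1.09, 1.28], [-1.99, 2.15], [-1.42, 1.44], [-3.14, 3.14]. Speed limits (rad/s): [2.79, 2.79, 3.14, 3.14, 3.14, 3.14].

### API

Orientations are given as a unit quaternion [x, y, z, w].
In Python, from workcell import * gives the robot as it stands.
- The arm moves only by the tool play_rows, never from a script. Its argument "plan" is a list of rows, each a list of 7 numbers: the shift along the tool's x, y, z in mm, then the turn, a rotation vector about the tool's x, y, z in rad, then the closure, from -1 (fully open) to 1 (shut). In form: [[x, y, z, rx, ry, rz, grip], ...]. A call has 1 to 20 rows; each row shifts and turns the commanded pose from where the row before left it, along the tool's axes as they then stand; what a row does not reach is not made up. A row lasts 1/12 s, in which the tool goes at most 41.7 mm and 7.16 degrees, less where a joint would pass 70% of its speed; a pose out of reach is approached as far as the arm can. A call with a gripper value outside its range is refused whole. The fingers move at their own pace and stop on an object; the grip force is fixed at half the most. Time passes only in rows, so rows that do not move let the fingers close. It gives the time, the measured TCP pose, the force and the opening at its end, in the units of the state.
- get_obs(): the state, without advancing time (a new reading comes with each control period).
- camera(name): name is "side" or "top"; returns a dict with "frame" (480x640x3 uint8, red, green, blue), "depth" (480x640 float32, m along the optical axis (not along the pixel's ray), 0 where there is no reading), "fx", "fy", "cx", "cy" (pixels), "camera_from_world" (4x4, takes a point from world to camera coordinates). Camera axes: x right, y up, looking along -z (the intrinsics and any distortion apply to the point x, -y, -z); pixel columns grow to the right and rows downward; lengths in m; the calibration is good to about 2 mm. A picture is of the moment at which its call begins.
- job_done(): hands the job in, once; it reports no verdict.
Trained networks look in a picture, given as the dict that the camera call returned (one of the last four; its "shot" number tells which), for a name from the list of things; names that differ only in an ending like _2 or _b are one class to them, and where a whole thing is asked for, a point or a joint stands for the part that bears it (a point fixed in the world has none). Each returns a list of dicts, best first, with "confidence" (0 to 1); they miss things now and then, are a little off and sometimes report something else, mostly with a low value. They report only what shows in the picture. A call takes as long as a camera call.
- search_frame(thing, picture): "centre" ([x, y, z] in m, in world coordinates, good to about 4 mm: the middle of the surface that is visible of it).
- pinpoint(thing, picture): "centre" ([x, y, z] in m, in world coordinates, good to about 4 mm: a listed point, or the origin of a listed thing).
The state is a dict: "clock": time; "joint_pos": joint angles; "joint_vel": joint speeds; "tau": joint torques, N m; "eef_pos": TCP position; "tool_rot": TCP orientation; "ft_force": force on the tool from outside, world axes, zero at the start; "ft_torque": the same for the moment, N m; "grip_width": finger opening in m.
Only numpy, scipy, OpenCV 4.12 (cv2) and the standard library are available. Lean on these libraries where they do the work, as an engineer would, in place of code of your own. Each camera call takes 0.05 s, during which the arm holds its last target. There are 200 camera calls.

## Working session

There is one attempt and no reset: what is moved stays moved. The work goes in short steps, Python scripts to look and compute and a tool call to move; the robot and the scene stay as the last step left them, time stands still between calls to the robot, and variables do not carry over. Pictures are saved under pics/ and viewed, about 8 in all and at most 12, crops included, and the job is handed in when it is done.

Besides the shell and the picture viewer there is one more tool, called after "Call:" as name(argument=value, ...) on one line, values as JSON. play_rows: Moves the arm, as the interface text tells. Its arguments: {"type":"object","properties":{"plan":{"type":"array","items":{"type":"array","items":{"type":"number"}}}},"required":["plan"]}

```bash
mkdir -p pics; cat > h.py <<'E'
from workcell import *
import numpy as np, cv2
from scipy.spatial.transform import Rotation as R
def cloud(p):
    d=p["depth"]; v,u=np.mgrid[0:480,0:640]
    c=np.stack([(u-p["cx"])/p["fx"]*d,-(v-p["cy"])/p["fy"]*d,-d,np.ones_like(d)],-1)
    w=c@np.linalg.inv(p["camera_from_world"]).T
    w[d==0]=np.nan
    return w[...,:3]
def save(p,n): cv2.imwrite("pics/"+n+".png",p["frame"][...,::-1])
E
python3 - <<'E'
from h import *
np.set_printoptions(precision=4,suppress=True)
o=get_obs();print(o)
for c in("top","side"):
    p=camera(c);save(p,c+"0");print(c,[k for k in p if k not in("frame","depth")],p["fx"],np.linalg.inv(p["camera_from_world"]))
    for t in("grip","quill","chuck","station"):
        print(t,"pin",[(np.array(r["centre"]),round(r["confidence"],2)) for r in pinpoint(t,p)[:2]],"sf",[(np.array(r["centre"]),round(r["confidence"],2)) for r in search_frame(t,p)[:1]])
E
```

```text
{'clock': 0.0, 'joint_pos': array([1.281 , 0.2414, 0.0037, 1.3352, 0.    , 1.5708]), 'joint_vel': array([-0.0007, -0.0006, -0.0012, -0.0007, -0.0007, -0.0006]), 'tau': array([ -0.0001, -37.2316,  25.2409,   0.0168,   0.0002,   0.    ]), 'eef_pos': array([0.1427, 0.4785, 0.2034]), 'tool_rot': array([ 0.1014,  0.6998, -0.1028,  0.6996]), 'ft_force': array([-0.4845,  0.4702,  0.9221]), 'ft_torque': array([-0.0115,  0.0218,  0.0003]), 'grip_width': 0.08535611284368948}
top ['fx', 'fy', 'cx', 'cy', 'camera_from_world', 'shot'] 492.7183821228592 [[-0.007   0.995  -0.0992  0.444 ]
 [-1.     -0.0071 -0.0007  0.0018]
 [-0.0014  0.0992  0.9951  1.3078]
 [ 0.      0.      0.      1.    ]]
grip pin [(array([ 0.4892, -0.0656,  0.3107]), 0.57)] sf [(array([ 0.4917, -0.0671,  0.329 ]), 0.5)]
quill pin [(array([ 0.4851, -0.0664,  0.1356]), 0.6), (array([ 0.4895, -0.0721,  0.0001]), 0.23)] sf [(array([ 0.4874, -0.0674,  0.3303]), 0.45)]
chuck pin [(array([ 0.4882, -0.0629,  0.0096]), 0.55)] sf [(array([ 0.4656, -0.0666,  0.0141]), 0.84)]
station pin [(array([ 0.4877, -0.0663,  0.0057]), 0.98)] sf [(array([ 0.5023, -0.0332,  0.015 ]), 0.84)]
side ['fx', 'fy', 'cx', 'cy', 'camera_from_world', 'shot'] 602.6375840837991 [[-0.9997  0.0131 -0.019   0.5161]
 [-0.0224 -0.7559  0.6543  0.8891]
 [-0.0058  0.6546  0.756   1.2043]
 [ 0.      0.      0.      1.    ]]
grip pin [(array([ 0.4907, -0.066 ,  0.3078]), 0.82)] sf [(array([ 0.4885, -0.0594,  0.3046]), 0.84)]
quill pin [] sf [(array([ 0.4863, -0.0589,  0.3026]), 0.71)]
chuck pin [(array([ 0.4858, -0.0657,  0.0096]), 0.82)] sf [(array([ 0.4692, -0.047 ,  0.0406]), 0.75)]
station pin [(array([ 0.4838, -0.0663, -0.0011]), 0.65), (array([ 0.4128,  0.3789, -0.0016]), 0.4)] sf [(array([0.4981, 0.0075, 0.045 ]), 0.93)]
```

```bash
python3 - <<'E'
from h import *
np.set_printoptions(precision=4,suppress=True)
A=np.array([.488,-.066])
for c in("top","side"):
    p=camera(c);w=cloud(p);f=p["frame"].astype(int)
    m=(np.hypot(w[...,0]-A[0],w[...,1]-A[1])<.045)&(w[...,2]>.24)
    q=w[m]; zt=np.nanpercentile(q[:,2],97)
    org=m&(f[...,0]>150)&(f[...,2]<f[...,0]-70)
    for nm,k in(("all",m&(w[...,2]>zt-.02)),("orange",org)):
        s=w[k]
        if len(s)<5: print(c,nm,len(s));continue
        r=cv2.minAreaRect(s[:,:2].astype(np.float32)*1000)
        u,S,vt=np.linalg.svd(s[:,:2]-s[:,:2].mean(0),full_matrices=False)
        print(c,nm,len(s),s.mean(0),"z95",np.percentile(s[:,2],[5,50,95]),"yaw",np.degrees(np.arctan2(vt[0,1],vt[0,0])),r)
    k=(np.abs(w[...,2]-.19)<.015)&(np.hypot(w[...,0]-A[0],w[...,1]-A[1])<.13)&(np.hypot(w[...,0]-A[0],w[...,1]-A[1])>.06)
    s=w[k]; print("column",len(s),np.nanmean(s,0))
    i,j=[int(x) for x in np.argwhere(m).mean(0)]
    im=p["frame"][...,::-1]
    if c=="top": cv2.imwrite("pics/a.png",np.hstack([im[80:400,100:500],cv2.resize(im[i-80:i+80,j-100:j+100],(400,320),interpolation=3)]))
    else: cv2.imwrite("pics/b.png",im); 
E
```

```text
top all 183 [ 0.4887 -0.0689  0.3255] z95 [0.3218 0.3257 0.3291] yaw 158.86836794593657 ((488.9903564453125, -69.16165161132812), (14.388510704040527, 49.81427764892578), 70.103515625)
top orange 64 [ 0.4881 -0.0689  0.3266] z95 [0.324  0.3264 0.3294] yaw 161.71803811277363 ((488.172607421875, -69.41424560546875), (13.461359024047852, 19.451745986938477), 67.45763397216797)
column 474 [0.5227 0.0126 0.1867]
side all 239 [ 0.488  -0.0628  0.3215] z95 [0.3106 0.3235 0.329 ] yaw 159.93404148302463 ((487.9984436035156, -65.16497802734375), (21.181196212768555, 49.1247444152832), 74.50474548339844)
side orange 27 [ 0.4887 -0.0687  0.3271] z95 [0.3248 0.3271 0.3299] yaw 153.98813663255575 ((488.78973388671875, -69.15794372558594), (12.328743934631348, 18.41679573059082), 48.19526290893555)
column 450 [0.5222 0.0188 0.1867]
```

View pics/a.png

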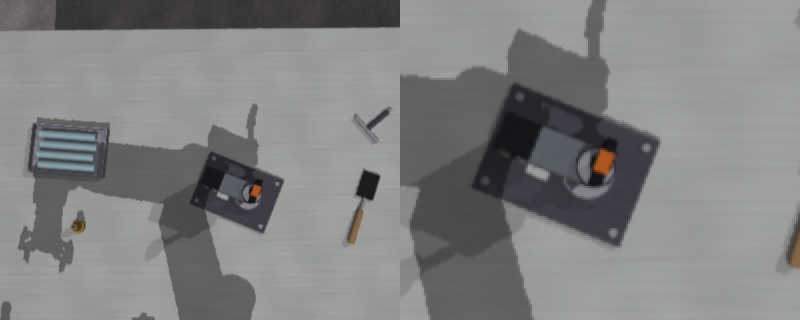

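View pics/b.png

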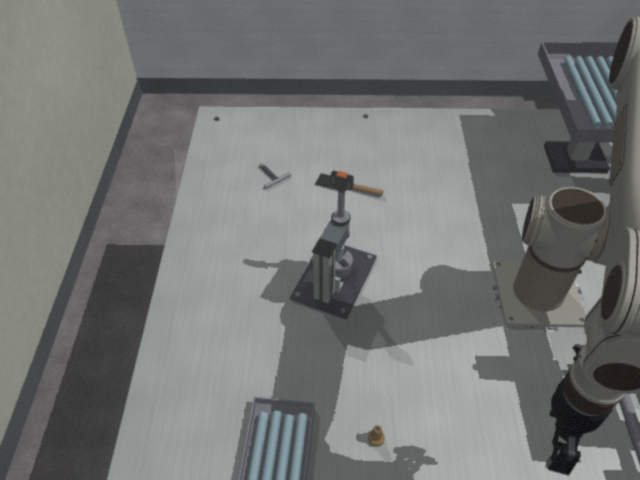

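Top view: the handle (orange strip) sits at about (255,190), its long axis parallel to the plate's long side, with the column on its upper-left. Side view: the handle is at (342,180), the arm is well clear, and the bystanders are far away. Next I'll work out the approach in tool axes.

```bash
cat >> h.py <<'E'
def rel(target,yaw):
    o=get_obs();r=R.from_quat(o["tool_rot"]);M=r.as_matrix()
    jy=np.degrees(np.arctan2(M[1,1],M[0,1]))
    print("shift mm tool",np.round(r.inv().apply(np.array(target)-o["eef_pos"])*1000,1),"jaw yaw",round(jy,2),"toolx",np.round(M[:,0],4),"q6",o["joint_pos"][5])
    d=(yaw-jy+90)%180-90
    print("world yaw turn deg",d,"=> rx",-np.radians(d),"alt",-np.radians(d-180*np.sign(d)))
E
python3 -c "
from h import *
rel([.4886,-.0688,.375],69)"
```

```text
shift mm tool [-170.7 -426.3  487.9] jaw yaw 73.39 toolx [ 0.  0. -1.] q6 1.5708189949152411
world yaw turn deg -4.393334082766771 => rx 0.07667814488436522 alt -3.064914508705428
```

Call:
play_rows(plan=[[-40, 0, 0, 0, 0, 0, -1], [-40, 0, 0, 0, 0, 0, -1], [-40, 0, 0, 0, 0, 0, -1], [-40, 0, 0, 0, 0, 0, -1], [-0.7, -26.6, 30.5, 0, 0, 0, -1], [-0.7, -26.6, 30.5, 0, 0, 0, -1], [-0.7, -26.6, 30.5, 0, 0, 0, -1], [-0.7, -26.6, 30.5, 0, 0, 0, -1], [-0.7, -26.6, 30.5, 0, 0, 0, -1], [-0.7, -26.6, 30.5, 0, 0, 0, -1], [-0.7, -26.6, 30.5, 0, 0, 0, -1], [-0.7, -26.6, 30.5, 0, 0, 0, -1], [-0.7, -26.6, 30.5, 0, 0, 0, -1], [-0.7, -26.6, 30.5, 0, 0, 0, -1], [-0.7, -26.6, 30.5, 0, 0, 0, -1], [-0.7, -26.6, 30.5, 0, 0, 0, -1], [-0.7, -26.6, 30.5, 0, 0, 0, -1], [-0.7, -26.6, 30.5, 0, 0, 0, -1], [-0.7, -26.6, 30.5, 0, 0, 0, -1], [-0.7, -26.6, 30.5, 0, 0, 0, -1]])

```text
clock: 2.67
eef_pos: [0.4896, -0.0702, 0.3757]
tool_rot: [0.102, 0.699, -0.102, 0.7]
ft_force: [0.0, 0.4, 0.2]
grip_width: 0.0857
```

Call:
play_rows(plan=[[0, 0, 0, 0.077, 0, 0, -1], [0, 0, 0, 0, 0, 0, -1]])

```text
clock: 2.83
eef_pos: [0.4896, -0.0702, 0.3741]
tool_rot: [0.131, 0.696, -0.131, 0.694]
ft_force: [0.1, -0.3, -1.0]
grip_width: 0.0854
```

```bash
python3 - <<'E'
from h import *
np.set_printoptions(precision=4,suppress=True)
o=get_obs();print(o["clock"],o["joint_pos"],o["eef_pos"],o["ft_force"],o["ft_torque"])
rel([.4886,-.0688,.2896],69)
p=camera("side")
for t in("grip","quill"): print(t,[(np.array(r["centre"]),round(r["confidence"],2)) for r in pinpoint(t,p)[:2]])
cv2.imwrite("pics/c.png",cv2.resize(p["frame"][90:290,230:480,::-1],(750,600),interpolation=3))
E
```

```text
2.8333 [-0.1425  0.2323  0.4315  1.7724  0.0001  0.2297] [ 0.4896 -0.0702  0.3741] [ 0.1153 -0.2873 -0.9648] [ 0.01   -0.0012  0.0204]
shift mm tool [84.6  1.  -1.2] jaw yaw 68.68 toolx [-0.0024  0.0004 -1.    ] q6 0.22966228640763384
world yaw turn deg 0.32140430144799836 => rx -0.00560956329033995 alt 3.1359830902994528
grip [(array([ 0.4877, -0.066 ,  0.3125]), 0.96)]
quill []
```

View pics/c.png

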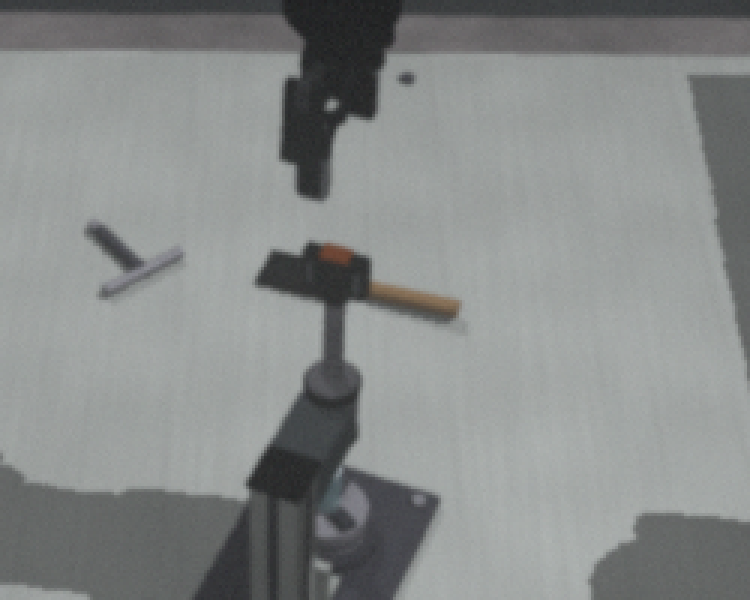

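The gripper's near finger shows at (310,180), with the handle below it at (335,270) and nothing between. I'll descend and close.

Call:
play_rows(plan=[[17, 0.4, -0.3, 0, 0, 0, -1], [17, 0.4, -0.3, 0, 0, 0, -1], [17, 0.4, -0.3, 0, 0, 0, -1], [17, 0.3, -0.3, 0, 0, 0, -1], [16, 0, 0, 0, 0, 0, -1], [0, 0, 0, 0, 0, 0, -1], [0, 0, 0, 0, 0, 0, -1]])

```text
clock: 3.57
eef_pos: [0.4874, -0.0651, 0.2918]
tool_rot: [0.128, 0.696, -0.128, 0.695]
ft_force: [-0.1, 0.1, -0.5]
grip_width: 0.0856
```

Call:
play_rows(plan=[[0, 0, 0, 0, 0, 0, 0.3], [0, 0, 0, 0, 0, 0, 0.5], [0, 0, 0, 0, 0, 0, 0.6], [0, 0, 0, 0, 0, 0, 0.65], [0, 0, 0, 0, 0, 0, 0.7], [0, 0, 0, 0, 0, 0, 0.75]])

```text
clock: 4.07
eef_pos: [0.4882, -0.0675, 0.292]
tool_rot: [0.128, 0.695, -0.13, 0.695]
ft_force: [-3.4, -7.1, 9.9]
grip_width: 0.0127
```

Call:
play_rows(plan=[[0, 0, 0, 0, 0, 0, 0.8], [0, 0, 0, 0, 0, 0, 0.9], [0, 0, 0, 0, 0, 0, 1], [0, 0, 0, 0, 0, 0, 1], [0, 0, 0, 0, 0, 0, 1], [0, 0, 0, 0, 0, 0, 1]])

```text
clock: 4.57
eef_pos: [0.4881, -0.068, 0.2922]
tool_rot: [0.128, 0.695, -0.13, 0.695]
ft_force: [-1.9, -3.9, 4.1]
grip_width: 0.0119
```

```bash
python3 - <<'E'
from h import *
np.set_printoptions(precision=4,suppress=True)
o=get_obs();print(o["clock"],o["joint_pos"],o["eef_pos"],o["ft_force"],o["ft_torque"],o["grip_width"])
rel([.4886,-.0688,.2896],69)
E
```

```text
4.5667 [-0.1363  0.2062  0.1871  1.5511 -0.0032  0.2318] [ 0.4881 -0.068   0.2922] [-1.8903 -3.916   4.0521] [-1.0107  0.4038  0.0435] 0.011870477642007028
shift mm tool [ 2.6 -0.6  0.8] jaw yaw 68.91 toolx [ 0.0002 -0.0032 -1.    ] q6 0.2317585310165737
world yaw turn deg 0.08564897003307692 => rx -0.001494856528019149 alt 3.140097797061774
```

Call:
play_rows(plan=[[-0.5, -0.7, 0, 0, 0, 0, 1], [0, 0, 0, 0, 0, 0, 1], [0, 0, 0, 0, 0, 0, 1]])

```text
clock: 4.82
eef_pos: [0.488, -0.0679, 0.2922]
tool_rot: [0.129, 0.695, -0.13, 0.695]
ft_force: [-1.7, -5.1, 2.5]
grip_width: 0.0118
```

Call:
play_rows(plan=[[0, 0, 0, -0.05, 0, 0, 1], [0, 0, 0, -0.05, 0, 0, 1], [0, 0, 0, -0.05, 0, 0, 1], [0, 0, 0, -0.05, 0, 0, 1], [0, 0, 0, -0.05, 0, 0, 1], [0, 0, 0, -0.05, 0, 0, 1]])

```text
clock: 5.32
eef_pos: [0.4889, -0.068, 0.2922]
tool_rot: [0.022, 0.706, -0.024, 0.707]
ft_force: [0.8, -5.7, 1.5]
grip_width: 0.0122
```

```bash
cat > s.py <<'E'
from h import *
np.set_printoptions(precision=4,suppress=True)
o=get_obs();print(o["clock"],o["joint_pos"],o["eef_pos"]*1000,"F",o["ft_force"],"M",o["ft_torque"],o["grip_width"])
rel([.4886,-.0688,.2896],69)
E
python3 s.py
```

```text
5.3167 [-0.137   0.2069  0.1879  1.5499 -0.0017 -0.0716] [488.9294 -67.999  292.1721] F [ 0.8116 -5.7268  1.5377] M [-1.0718  0.0195 -0.1086] 0.012245656167820125
shift mm tool [ 2.6 -0.8 -0.3] jaw yaw 86.25 toolx [ 0.0017 -0.002  -1.    ] q6 -0.0716060189180825
world yaw turn deg -17.25084293738381 => rx 0.30108400800175744 alt -2.8405086455880353
```

Call:
play_rows(plan=[[0, 0, 0, -0.06, 0, 0, 1], [0, 0, 0, -0.06, 0, 0, 1], [0, 0, 0, -0.06, 0, 0, 1], [0, 0, 0, -0.06, 0, 0, 1], [0, 0, 0, -0.06, 0, 0, 1], [0, 0, 0, -0.06, 0, 0, 1], [0, 0, 0, -0.06, 0, 0, 1], [0, 0, 0, -0.06, 0, 0, 1], [0, 0, 0, -0.06, 0, 0, 1], [0, 0, 0, -0.06, 0, 0, 1], [0, 0, 0, -0.06, 0, 0, 1], [0, 0, 0, -0.06, 0, 0, 1], [0, 0, 0, -0.06, 0, 0, 1], [0, 0, 0, 0, 0, 0, 1]])

```text
clock: 6.48
eef_pos: [0.4881, -0.0665, 0.2912]
tool_rot: [-0.247, 0.663, 0.248, 0.662]
ft_force: [0.4, -2.0, -3.0]
grip_width: 0.0117
```

```bash
python3 s.py
```

```text
6.4833 [-0.136   0.2075  0.1863  1.5507  0.0009 -0.8506] [488.1119 -66.5109 291.2127] F [ 0.4312 -1.9968 -3.0047] M [-0.4055 -0.0251  0.0106] 0.011695959310212497
shift mm tool [ 1.6 -2.1 -1.1] jaw yaw 130.94 toolx [-0.001  0.001 -1.   ] q6 -0.85055471544971
world yaw turn deg -61.941003192602466 => rx 1.0810744476992324 alt -2.0605182058905607
```

```bash
python3 - <<'E'
from h import *
np.set_printoptions(precision=3,suppress=True)
p=camera("side");w=cloud(p)
A=np.array([.4885,-.067])
u=lambda z:(lambda c:(p["cx"]+p["fx"]*c[0]/-c[2],p["cy"]-p["fy"]*c[1]/-c[2]))(p["camera_from_world"]@np.array([A[0],A[1],z,1]))
for z in(.052,.068,.098,.115,.135): print(z,np.round(u(z),1))
m=(np.hypot(w[...,0]-A[0],w[...,1]-A[1])<.02)&(w[...,2]<.13)&(w[...,2]>.045)
s=w[m]; print(len(s)); ij=np.argwhere(m)
for a,b in list(zip(ij,s))[:40]: print(a,b,p["frame"][a[0],a[1]])
i,j=int(u(.09)[1]),int(u(.09)[0])
cv2.imwrite("pics/d.png",cv2.resize(p["frame"][i-40:i+35,j-50:j+50,::-1],(800,600),interpolation=3));print(i,j)
E
```

```text
0.052 [338.9 256.2]
0.068 [339.  252.1]
0.098 [339.3 244.1]
0.115 [339.5 239.5]
0.135 [339.7 234. ]
88
[246 343] [ 0.479 -0.07   0.088] [130 139 142]
[247 342] [ 0.482 -0.069  0.086] [110 117 120]
[247 343] [ 0.479 -0.063  0.092] [123 129 136]
[248 342] [ 0.482 -0.06   0.092] [119 128 131]
[248 343] [ 0.479 -0.063  0.088] [106 114 119]
[249 341] [ 0.484 -0.061  0.087] [ 89  96 100]
[249 342] [ 0.482 -0.059  0.089] [100 109 114]
[249 343] [ 0.479 -0.064  0.084] [ 92 101 105]
[250 341] [ 0.484 -0.059  0.085] [84 95 98]
[250 342] [ 0.482 -0.058  0.086] [ 88  98 103]
[250 343] [ 0.479 -0.066  0.078] [ 87  96 101]
[251 340] [ 0.487 -0.057  0.084] [74 82 84]
[251 341] [ 0.484 -0.06   0.081] [81 94 96]
[251 342] [ 0.482 -0.059  0.081] [83 93 97]
[251 343] [ 0.479 -0.065  0.075] [ 85  96 100]
[252 340] [ 0.486 -0.058  0.08 ] [77 87 92]
[252 341] [ 0.484 -0.059  0.078] [78 90 94]
[252 342] [ 0.482 -0.058  0.079] [ 84  97 101]
[252 343] [ 0.479 -0.063  0.073] [82 91 96]
[253 339] [ 0.489 -0.056  0.077] [73 82 86]
[253 340] [ 0.486 -0.06   0.073] [78 90 96]
[253 341] [ 0.484 -0.062  0.071] [83 95 99]
[253 342] [ 0.481 -0.058  0.076] [83 94 98]
[253 343] [ 0.479 -0.063  0.069] [82 90 94]
[254 339] [ 0.489 -0.058  0.072] [75 89 92]
[254 340] [ 0.486 -0.056  0.074] [78 92 95]
[254 341] [ 0.484 -0.058  0.072] [81 93 97]
[254 342] [ 0.481 -0.064  0.064] [79 90 94]
[254 343] [ 0.478 -0.068  0.059] [82 88 93]
[255 338] [ 0.491 -0.059  0.067] [74 82 87]
[255 339] [ 0.489 -0.057  0.068] [77 92 95]
[255 340] [ 0.486 -0.058  0.068] [ 82  97 100]
[255 341] [ 0.484 -0.057  0.069] [ 85  98 103]
[255 342] [ 0.481 -0.06   0.065] [ 88  97 101]
[255 345] [ 0.473 -0.076  0.046] [114 113 120]
[256 338] [ 0.491 -0.056  0.067] [78 87 91]
[256 339] [ 0.488 -0.058  0.064] [ 87  98 101]
[256 340] [ 0.486 -0.06   0.061] [83 96 99]
[256 341] [ 0.483 -0.061  0.06 ] [ 88 100 104]
[256 342] [ 0.481 -0.057  0.065] [ 94 105 109]
246 339
```

View pics/d.png

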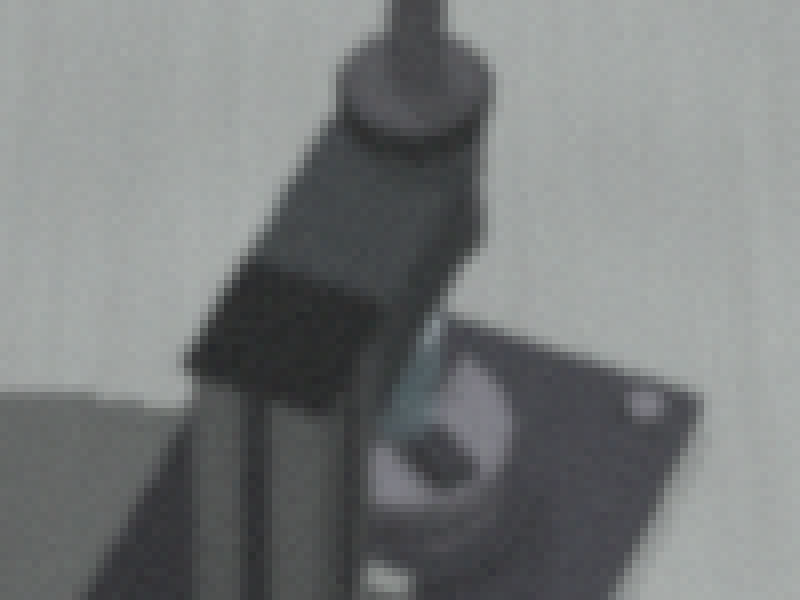

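The crop shows the arm and column hiding most of the tube. A sliver of glass runs from (430,320), possibly the top rim, down to the jaw at (410,430). Depth puts the visible top at z ≈ 0.09, so I expect contact about 25–30 mm down. I'll go 14 mm first.

Call:
play_rows(plan=[[2, 0, 0, 0, 0, 0, 1], [2, 0, 0, 0, 0, 0, 1], [2, 0, 0, 0, 0, 0, 1], [2, 0, 0, 0, 0, 0, 1], [2, 0, 0, 0, 0, 0, 1], [2, 0, 0, 0, 0, 0, 1], [2, 0, 0, 0, 0, 0, 1]])

```text
clock: 7.12
eef_pos: [0.4881, -0.0669, 0.2778]
tool_rot: [-0.247, 0.663, 0.247, 0.663]
ft_force: [0.7, -1.1, -1.7]
grip_width: 0.0119
```

Call:
play_rows(plan=[[1, 0, 0, 0, 0, 0, 1], [1, 0, 0, 0, 0, 0, 1], [0, 0, 0, 0, 0, 0, 1]])

```text
clock: 7.37
eef_pos: [0.488, -0.0669, 0.2757]
tool_rot: [-0.247, 0.663, 0.247, 0.663]
ft_force: [0.1, -0.7, -2.1]
grip_width: 0.0116
```

```bash
python3 s.py
```

```text
7.3667 [-0.1364  0.2073  0.1465  1.5104  0.0001 -0.8495] [487.9784 -66.9264 275.7419] F [ 0.0672 -0.7259 -2.1158] M [-0.2026 -0.1172 -0.0222] 0.011644385413318829
shift mm tool [-13.9  -1.8  -0.8] jaw yaw 130.86 toolx [-0.0003  0.0001 -1.    ] q6 -0.8495397592575717
world yaw turn deg -61.862362969526686 => rx 1.0797019168820572 alt -2.061890736707736
```

Call:
play_rows(plan=[[1, 0, 0, 0, 0, 0, 1], [1, 0, 0, 0, 0, 0, 1], [0, 0, 0, 0, 0, 0, 1]])

```text
clock: 7.62
eef_pos: [0.488, -0.0669, 0.2739]
tool_rot: [-0.247, 0.663, 0.247, 0.663]
ft_force: [-0.3, -1.9, -3.3]
grip_width: 0.0117
```

Call:
play_rows(plan=[[1, 0, 0, 0, 0, 0, 1], [1, 0, 0, 0, 0, 0, 1], [0, 0, 0, 0, 0, 0, 1]])

```text
clock: 7.87
eef_pos: [0.488, -0.067, 0.2718]
tool_rot: [-0.247, 0.663, 0.247, 0.663]
ft_force: [0.4, -1.2, -3.1]
grip_width: 0.0118
```

Call:
play_rows(plan=[[1, 0, 0, 0, 0, 0, 1], [1, 0, 0, 0, 0, 0, 1], [0, 0, 0, 0, 0, 0, 1]])

```text
clock: 8.12
eef_pos: [0.488, -0.067, 0.2698]
tool_rot: [-0.247, 0.663, 0.247, 0.663]
ft_force: [0.6, -1.4, -2.8]
grip_width: 0.0116
```

Call:
play_rows(plan=[[1, 0, 0, 0, 0, 0, 1], [1, 0, 0, 0, 0, 0, 1], [0, 0, 0, 0, 0, 0, 1]])

```text
clock: 8.37
eef_pos: [0.488, -0.067, 0.2678]
tool_rot: [-0.247, 0.663, 0.247, 0.663]
ft_force: [0.0, -1.1, -3.6]
grip_width: 0.012
```

Call:
play_rows(plan=[[1, 0, 0, 0, 0, 0, 1], [0.5, 0, 0, 0, 0, 0, 1], [0, 0, 0, 0, 0, 0, 1]])

```text
clock: 8.62
eef_pos: [0.488, -0.067, 0.2664]
tool_rot: [-0.247, 0.663, 0.247, 0.663]
ft_force: [0.8, -0.6, -3.2]
grip_width: 0.012
```

Call:
play_rows(plan=[[1, 0, 0, 0, 0, 0, 1], [0.5, 0, 0, 0, 0, 0, 1], [0, 0, 0, 0, 0, 0, 1]])

```text
clock: 8.87
eef_pos: [0.488, -0.067, 0.2649]
tool_rot: [-0.247, 0.663, 0.247, 0.663]
ft_force: [0.8, -0.3, -2.5]
grip_width: 0.0118
```

Call:
play_rows(plan=[[1, 0, 0, 0, 0, 0, 1], [0.5, 0, 0, 0, 0, 0, 1], [0, 0, 0, 0, 0, 0, 1]])

```text
clock: 9.12
eef_pos: [0.4882, -0.067, 0.2637]
tool_rot: [-0.247, 0.662, 0.247, 0.663]
ft_force: [-0.0, -0.0, -0.6]
grip_width: 0.0119
```

Call:
play_rows(plan=[[1, 0, 0, 0, 0, 0, 1], [0.5, 0, 0, 0, 0, 0, 1], [0, 0, 0, 0, 0, 0, 1]])

```text
clock: 9.37
eef_pos: [0.4883, -0.067, 0.2625]
tool_rot: [-0.247, 0.662, 0.247, 0.663]
ft_force: [-0.3, -0.8, 3.7]
grip_width: 0.0122
```

```bash
python3 - <<'E'
from h import *
np.set_printoptions(precision=2,suppress=True)
f=[]
for i in range(8):
    camera("side");o=get_obs();f.append(np.r_[o["ft_force"][2],o["eef_pos"][2]*1000])
f=np.array(f);print(f,f.mean(0))
E
```

```text
[[  3.93 262.51]
 [  3.35 262.49]
 [  3.94 262.47]
 [  3.49 262.43]
 [  2.95 262.38]
 [  3.5  262.35]
 [  3.71 262.28]
 [  3.32 262.25]] [  3.52 262.39]
```

Call:
play_rows(plan=[[-0.6, 0, 0, 0, 0, 0, 1], [-0.6, 0, 0, 0, 0, 0, 1], [0, 0, 0, 0, 0, 0, 1], [0, 0, 0, 0, 0, 0, 1], [0, 0, 0, 0, 0, 0, 1]])

```text
clock: 10.18
eef_pos: [0.4881, -0.067, 0.2631]
tool_rot: [-0.247, 0.663, 0.247, 0.663]
ft_force: [0.5, -0.6, 0.4]
grip_width: 0.0119
```

```bash
cat > f.py <<'E'
from h import *
np.set_printoptions(precision=2,suppress=True)
f=[]
for i in range(6):
    camera("side");o=get_obs();f.append(np.r_[o["ft_force"],o["eef_pos"]*1000,o["ft_torque"][2]])
f=np.array(f);print(o["clock"],f.mean(0),f[[0,-1],5])
E
python3 f.py
```

```text
10.4833 [  0.27  -1.35   1.36 488.03 -66.97 263.06  -0.01] [263.04 263.05]
```

Call:
play_rows(plan=[[0.3, 0, 0, 0, 0, 0, 1], [0.3, 0, 0, 0, 0, 0, 1], [0, 0, 0, 0, 0, 0, 1], [0, 0, 0, 0, 0, 0, 1], [0, 0, 0, 0, 0, 0, 1]])

```text
clock: 10.9
eef_pos: [0.4881, -0.067, 0.2627]
tool_rot: [-0.247, 0.663, 0.247, 0.663]
ft_force: [0.1, -1.6, 2.9]
grip_width: 0.0123
```

```bash
python3 f.py
```

```text
11.2 [ -0.04  -0.61   2.7  488.13 -66.98 262.72  -0.02] [262.72 262.71]
```

Call:
play_rows(plan=[[-0.2, 0, 0, 0, 0, 0, 1], [0, 0, 0, 0.06, 0, 0, 1], [0, 0, 0, 0.06, 0, 0, 1], [0, 0, 0, 0.06, 0, 0, 1], [0, 0, 0, 0, 0, 0, 1], [0, 0, 0, 0, 0, 0, 1]])

```text
clock: 11.7
eef_pos: [0.4881, -0.067, 0.2628]
tool_rot: [-0.187, 0.682, 0.187, 0.682]
ft_force: [0.9, -0.5, 1.7]
grip_width: 0.0119
```

```bash
python3 f.py
```

```text
12.0 [  0.61  -0.78   1.64 488.06 -66.99 262.74   0.02] [262.73 262.74]
```

Call:
play_rows(plan=[[0, 0, 0, 0.06, 0, 0, 1], [0, 0, 0, 0.06, 0, 0, 1], [0, 0, 0, 0.06, 0, 0, 1], [0, 0, 0, 0.06, 0, 0, 1], [0, 0, 0, 0.06, 0, 0, 1], [0, 0, 0, 0.06, 0, 0, 1], [0, 0, 0, 0.06, 0, 0, 1], [0, 0, 0, 0, 0, 0, 1]])

```text
clock: 12.67
eef_pos: [0.4874, -0.0674, 0.2627]
tool_rot: [-0.04, 0.706, 0.039, 0.705]
ft_force: [-1.0, -2.8, 2.5]
grip_width: 0.0119
```

```bash
python3 f.py
```

```text
12.9667 [ -2.25  -3.     2.26 487.6  -67.34 262.68   0.07] [262.7  262.68]
```

Call:
play_rows(plan=[[0, 0, 0, 0.06, 0, 0, 1], [0, 0, 0, 0.06, 0, 0, 1], [0, 0, 0, 0.06, 0, 0, 1], [0, 0, 0, 0.06, 0, 0, 1], [0, 0, 0, 0.06, 0, 0, 1], [0, 0, 0, 0.06, 0, 0, 1], [0, 0, 0, 0.06, 0, 0, 1], [0, 0, 0, 0.06, 0, 0, 1], [0, 0, 0, 0, 0, 0, 1]])

```text
clock: 13.72
eef_pos: [0.487, -0.0674, 0.2626]
tool_rot: [0.129, 0.696, -0.13, 0.694]
ft_force: [-3.4, -3.2, 2.9]
grip_width: 0.0118
```

```bash
python3 f.py; python3 s.py
```

```text
14.0167 [ -3.68  -3.8    2.37 487.1  -67.49 262.59   0.12] [262.61 262.57]
14.0167 [-0.1368  0.2086  0.1145  1.4786 -0.0013  0.2297] [487.0991 -67.4938 262.573 ] F [-3.1658 -4.2623  2.395 ] M [-0.8171  0.7717  0.1096] 0.011530823018262993
shift mm tool [-27.   -0.7   1.8] jaw yaw 69.0 toolx [-0.0021 -0.0011 -1.    ] q6 0.22974600079215154
world yaw turn deg 0.0005612697593591065 => rx -9.796005292692666e-06 alt 3.1415828575845004
```

Call:
play_rows(plan=[[0, 0, 0, 0.03, 0, 0, 1], [0, 0, 0, 0, 0, 0, 1], [0, 0, 0, 0, 0, 0, 1]])

```text
clock: 14.27
eef_pos: [0.4875, -0.0677, 0.2626]
tool_rot: [0.139, 0.694, -0.14, 0.693]
ft_force: [-3.3, -5.3, 1.4]
grip_width: 0.0117
```

```bash
python3 s.py
```

```text
14.2667 [-0.1368  0.2088  0.1147  1.4778 -0.0016  0.2599] [487.5167 -67.6738 262.5807] F [-3.2753 -5.2615  1.3781] M [-1.0125  0.5549  0.0817] 0.011665338342241153
shift mm tool [-27.   -0.7   1.4] jaw yaw 67.27 toolx [-0.0013 -0.0015 -1.    ] q6 0.25985738458931185
world yaw turn deg 1.7284841686154664 => rx -0.030167739810936726 alt 3.1114249137788565
```

Call:
play_rows(plan=[[0, 0, 0, 0.03, 0, 0, 1], [0, 0, 0, 0, 0, 0, 1], [0, 0, 0, 0, 0, 0, 1]])

```text
clock: 14.52
eef_pos: [0.4875, -0.0676, 0.2626]
tool_rot: [0.149, 0.692, -0.15, 0.691]
ft_force: [-2.9, -3.4, 1.3]
grip_width: 0.0119
```

```bash
python3 s.py
```

```text
14.5167 [-0.1367  0.2088  0.1147  1.4779 -0.0018  0.2885] [487.514  -67.6342 262.5926] F [-2.8639 -3.3759  1.3411] M [-0.9785  0.5474  0.5246] 0.011882220136177707
shift mm tool [-27.   -0.7   1.5] jaw yaw 65.64 toolx [-0.0014 -0.0016 -1.    ] q6 0.28849330763953074
world yaw turn deg 3.3602165103840633 => rx -0.05864684168607614 alt 3.0829458119037167
```

Clockwise torque rose sharply to 0.52 N m, so the handle is on its home stop. I'll unwind slightly, open and lift away.

Call:
play_rows(plan=[[0, 0, 0, -0.012, 0, 0, 1], [0, 0, 0, 0, 0, 0, 1], [0, 0, 0, 0, 0, 0, 0.6], [0, 0, 0, 0, 0, 0, 0.3], [0, 0, 0, 0, 0, 0, -0.2], [0, 0, 0, 0, 0, 0, -1], [0, 0, 0, 0, 0, 0, -1], [0, 0, 0, 0, 0, 0, -1], [0, 0, 0, 0, 0, 0, -1], [0, 0, 0, 0, 0, 0, -1], [0, 0, 0, 0, 0, 0, -1]])

```text
clock: 15.43
eef_pos: [0.4881, -0.0669, 0.2628]
tool_rot: [0.146, 0.692, -0.146, 0.692]
ft_force: [0.1, -1.2, 0.3]
grip_width: 0.0853
```

```bash
python3 - <<'E'
from h import *
np.set_printoptions(precision=4,suppress=True)
o=get_obs();print(o["clock"],o["grip_width"],o["ft_force"])
p=camera("side")
cv2.imwrite("pics/e.png",cv2.resize(p["frame"][110:270,240:450,::-1],(788,600),interpolation=3))
E
```

```text
15.4333 0.08526081719239918 [ 0.1195 -1.1904  0.3208]
```

View pics/e.png

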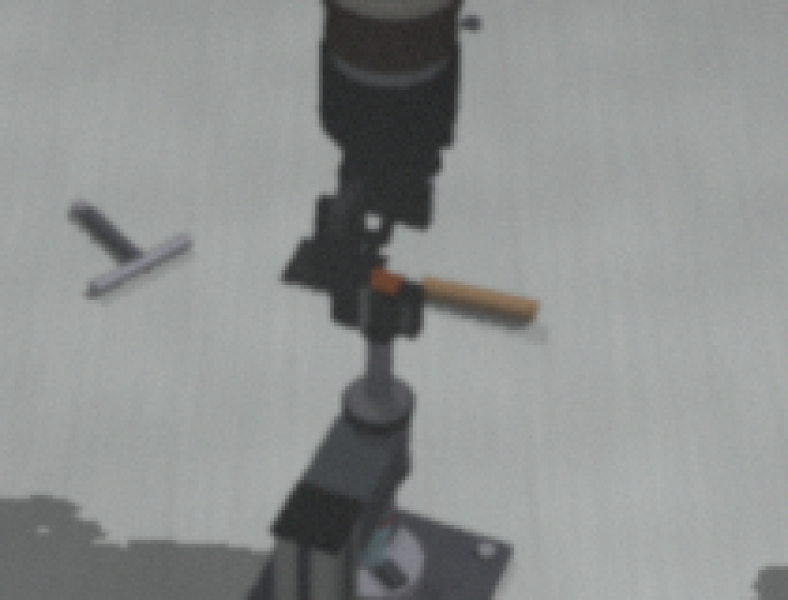

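The picture shows the fingers open around the handle (orange at (387,280)), and a bit of red pad now showing on the tube top at about (390,520). I'll lift straight up.

Call:
play_rows(plan=[[-10, 0, 0, 0, 0, 0, -1], [-20, 0, 0, 0, 0, 0, -1], [-25, 0, 0, 0, 0, 0, -1], [-25, 0, 0, 0, 0, 0, -1], [-30, 0, 0, 0, 0, 0, -1], [0, 0, 0, 0, 0, 0, -1]])

```text
clock: 15.98
eef_pos: [0.4898, -0.0672, 0.3786]
tool_rot: [0.146, 0.688, -0.145, 0.695]
ft_force: [-1.7, 0.2, 0.5]
grip_width: 0.0857
```

```bash
python3 - <<'E'
from h import *
np.set_printoptions(precision=4,suppress=True)
A=np.array([.4885,-.068])
p=camera("side");w=cloud(p);f=p["frame"].astype(int)
m=(np.hypot(w[...,0]-A[0],w[...,1]-A[1])<.04)&(w[...,2]>.25)&(w[...,2]<.32)
s=w[m&(f[...,0]>150)&(f[...,2]<f[...,0]-70)];print("orange",len(s),s.mean(0),np.median(s[:,2]))
for lo in(.28,.285):
    k=m&(w[...,2]>lo);print(lo,k.sum(),cv2.minAreaRect(w[k][:,:2].astype(np.float32)*1000))
print([(np.array(r["centre"]),r["confidence"]) for r in pinpoint("grip",p)[:1]])
cv2.imwrite("pics/f.png",cv2.resize(p["frame"][110:270,240:450,::-1],(788,600),interpolation=3))
o=get_obs();print(o["clock"],o["eef_pos"])
E
```

```text
orange 0 [nan nan nan] nan
0.28 220 ((488.1320495605469, -65.49568939208984), (21.203323364257812, 51.500675201416016), 59.50300979614258)
0.285 191 ((488.1320495605469, -65.49568939208984), (21.203323364257812, 51.500675201416016), 59.50300979614258)
[(array([ 0.4874, -0.0661,  0.2804]), 0.96)]
16.0833 [ 0.4888 -0.0671  0.374 ]<stdin>:6: RuntimeWarning: Mean of empty slice.
  ret = um.true_divide(
  return _methods._mean(a, axis=axis, dtype=dtype,
  ret = ret.dtype.type(ret / rcount)
```

View pics/f.png

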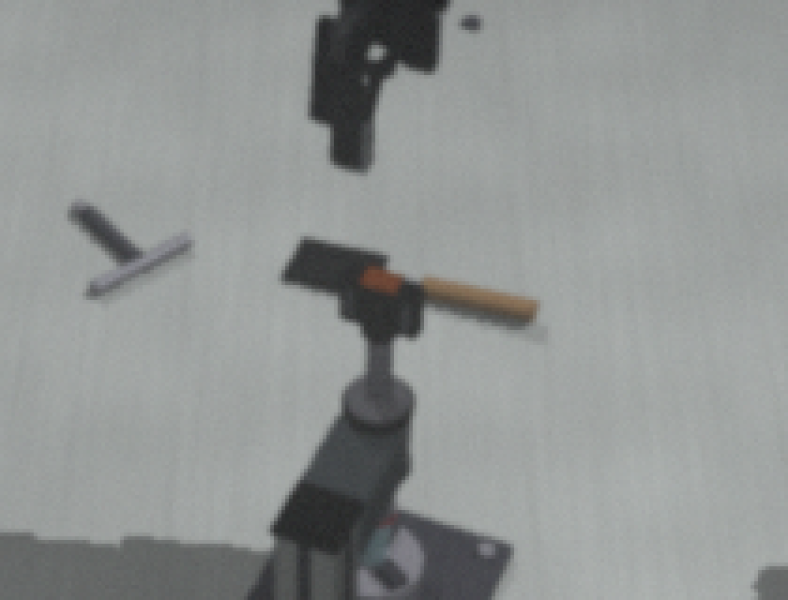

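```bash
python3 - <<'E'
from h import *
p=camera("side");w=cloud(p);f=p["frame"].astype(int)
m=(np.hypot(w[...,0]-.4885,w[...,1]+.068)<.04)&(w[...,2]>.278)&(w[...,2]<.32)
for lo in(.278,.29):
    s=w[m&(w[...,2]>lo)];v=np.linalg.svd(s[:,:2]-s[:,:2].mean(0),full_matrices=False)[2][0]
    print(len(s),np.degrees(np.arctan2(v[1],v[0])),s.mean(0),np.percentile(s[:,2],95))
print(job_done(),get_obs()["clock"])
E
```

```text
241 158.79518079238835 [ 0.48794464 -0.06243061  0.29161756] 0.29993646553885855
153 158.75242400752782 [ 0.48812849 -0.06397284  0.2961837 ] 0.30040574144452337
the job is handed in; nothing more can be done
the job is handed in; nothing more can be done
```

The steady is set on the glass tube, the rod is locked, and the job is handed in at about 16 s of the 48 s allowed.

- **Unlock:** I gripped the wing handle and turned it 62° anticlockwise. The rod came free: its weight showed as about −3 N at the wrist, and the turning torque fell to nearly zero.
- **Pad force:** I felt for contact in small steps. The force peaked at about 6.8 N, well under 12 N, and I then backed off. It read about 4.7 N as I began turning the handle back. It read about 5.4 N with the handle nearly home, though by then part of that could be going into the clamp.
- **Lock:** I turned the handle clockwise until the torque jumped to 0.52 N m at the home stop, then opened the fingers and lifted about 110 mm clear.

**Last checks:**
- **Rod height:** The handle stayed about 28 mm below where it started, so the rod did not sink or rise noticeably after release.
- **Handle angle:** The camera gave a yaw of about −21°, against about −24° at the gripper when I let go. The same method gave −20° to −21° at the start, so I put the gap down to measurement scatter. Either value counts as locked.
- **Picture:** The red pad shows on the tube top, and the chuck key and paddle have not moved. The tray and burner tip were outside the last picture; the arm did not go near them.

**Checks that disagreed:** a rectangle fit to the handle in the last side view gave −30°. It had also been several degrees off at the start, so I set it aside. My search for the orange strip's colour found nothing in that last view, although the strip is visible in the picture.

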